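# Assemble the green desk clock and cover it

## Task

Assemble the green clock in its case, working upwards: seat the movement in the green case with its shaft up, lay the green dial flat over the shaft, then put the brass collar over the shaft onto the dial, and last stand the clear dust cover over the finished clock, its rim flat on the bench. The red clock is another job: leave the red dial where it is, and do not disturb the loupe and the screwdriver.

Things in the scene. Friction and masses are not known exactly. Their poses are not given: they have to be found in the camera images.
- case_green: Fixed open square clock case, green, lying on its back with the opening up: outside 68 x 68 mm, 13 mm high, walls 5 mm. The pocket is 58 x 58 mm and 8 mm deep, its floor 5 mm above the bench. Origin: centre of the underside; z up, x and y along its sides.
- case_red: The same case in red, also fixed; not used.
- movement: Loose clock movement, shaft up: black square block 50 x 50 mm, 24 mm high, about 160 g. Brass shaft in the middle of its top, 8 mm thick, up to 48 mm above the underside, the last 6 mm tapering to 4 mm. It has 4 mm of play all round in the pocket; any side may face any way. Origin: centre of the underside, on the shaft axis; z up, x and y along its sides.
- dial_green: Loose round green dial with white hour marks on top: disc 60 mm in diameter, 6 mm thick, with a central hole of 16 mm, 45 g. Lies flat, marks up. Origin: centre of the underside; z up.
- dial_red: The same dial in red, loose; not used, to be left where it is.
- collar: Loose round brass collar (knurled ring): 32 mm outside, hole 14 mm, 14 mm high, 50 g, standing flat with its hole upright. Origin: centre of the underside; z up.
- dust_cover: Loose clear plastic round dust cover, an upside-down cup standing on its open rim: 120 mm outside, 114 mm inside, flat top at 64 mm, clear height inside 60 mm, about 200 g. On the middle of the top a black knob, 22 mm in diameter, from 70 to 90 mm above the rim, on a 14 mm neck. Origin: centre of the rim's plane (the underside); z up.
- loupe: Bystander: black eye loupe, 38 mm wide at the foot, 26 mm high. Origin: centre of the underside.
- screwdriver: Bystander: screwdriver 150 mm long lying along its x axis, handle to -x. Origin: middle of its length, on the bench.

How it is judged (in metres and radians):
On the way, in this order (a step that is already met when the one before it is completed fails the run):
1. the movement is seated in the green case (horizontal distance between movement and case_green below 0.008 m and z of movement in the frame of case_green between 0.002 and 0.008 m and angle between movement's own z axis and vertical below 0.06 rad), for 0.2 s.
2. the green dial lies on the movement, over its shaft (all of step 1 and horizontal distance between dial_green and movement below 0.008 m and z of dial_green in the frame of movement between 0.021 and 0.027 m and angle between dial_green's own z axis and vertical below 0.08 rad), for 0.2 s.
3. the brass collar is on the shaft, down on the dial (all of step 2 and horizontal distance between collar and movement below 0.008 m and z of collar in the frame of movement between 0.027 and 0.033 m and angle between collar's own z axis and vertical below 0.08 rad), for 0.2 s.
4. the dust cover stands over the finished clock (all of step 3 and horizontal distance between dust_cover and case_green below 0.014 m and height (world z) of dust_cover below 0.004 m and angle between dust_cover's own z axis and vertical below 0.05 rad), for 0.2 s.
At the end, for the whole second after the job is handed in: Movement seated in the green case, dial flat on it and collar down on the dial, both over the shaft: each level, within 8 mm sideways and 3 mm of its seated height. Dust cover level on the bench round the case, centred within 14 mm. All released and at rest (all of step 4 and linear speed of each of movement, dial_green, collar, dust_cover below 0.02 m/s); the robot touches nothing.
It fails at once if dial red shifted by more than 30 mm (distance of dial_red from where it was at the start of the episode above 0.03 m).
It fails at once if loupe shifted by more than 30 mm (distance of loupe from where it was at the start of the episode above 0.03 m).
It fails at once if screwdriver shifted by more than 30 mm (distance of screwdriver from where it was at the start of the episode above 0.03 m).
It also fails if it takes over 109 s, if anything falls off the work surface, if the arm or the gripper's body presses on something with over 40 N, if the wrist force passes 120 N, or if a joint passes its speed limit or range.

## Robot

A 6-joint arm with a two-finger parallel gripper is mounted at the origin on the work surface. World frame = base frame: x ahead of the robot, y to its left, z up, the work surface at z = 0. Lengths are in mm, angles in rad, forces in N, time in s.
With the tool pointing down it reaches from about 425 to 1125 mm from the base axis. Payload 14.9 kg.
Tool frame: the origin (TCP) lies at the very end of the fingers, on their centre line; the grasp point (between the pads) lies 19 mm behind it; z points along the fingers, y is the line along which they close (so a half turn about z gives the same grasp; the last joint's range is limited). The gripper opens to 91 mm and grips with 3 to 60 N. Pads are 32 mm wide; open, the fingers measure 118 mm over their backs; the gripper's body (76 mm by 178 mm) begins 60 mm behind the grasp point.
Start: joints at [1.317, 0.379, 1.734, -0, 1.028, -0.033], TCP at [153.313, 683.017, 213.932] pointing down, gripper open.
Joint ranges: [-2.77, 2.77], [-0.74, 2.19], [0, 2.66], [-1.06, 4.2], [0.31, 2.87], [-3.08, 3.08]. Speed limits (rad/s): [1.89, 1.89, 2.39, 3.14, 3.14, 3.14].

## Interface

Orientations are given as a rotation vector (axis times angle).
In Python, from rig import arm gives the robot as it stands.
- The arm moves only by the tool move_arm, never from a script. Its argument "series" is a list that holds one entry, the list of rows, each a list of 7 numbers: the turn, a rotation vector about the tool's x, y, z in parts of the range, where 1.0 means pi/2 rad, then the shift along the tool's x, y, z in a scale on which 1.0 is 1 m, then the opening, from 0 (shut) to 1 (fully open). A call has 1 to 20 rows; each row is the pose to reach, as a shift and turn from the pose commanded when the call began, along the tool's axes at that moment; what a row does not reach only later rows make up. A row lasts 1/10 s, in which the tool goes at most 50 mm and 8.59 degrees, less where a joint would pass 70% of its speed; a pose out of reach is approached as far as the arm can. A call with a gripper value outside its range is refused whole. The fingers move at their own pace and stop on an object; "squeeze" is the grip in N (left out, the last holds). Time passes only in rows, so rows that repeat a pose let the fingers close. It gives the time, the measured TCP pose, the force, the opening and the grip force at its end, in the units of the state.
- arm.observe(): the state, without advancing time (a new reading comes with each control period).
- arm.camera(name): name is "scene" or "top"; returns (picture, depth): 400x640x3 uint8, red, green, blue; 400x640 float32, mm along the optical axis (not along the pixel's ray), 0 where there is no reading.
- arm.camera_info(name): a dict with "mtx" (3x3 intrinsics, pixels), "k1" (the pictures are not rectified: a ray, as slopes to the right and down, at radius r is drawn at 1 + k1 r^2 times it, then the intrinsics apply), "R" (3x3) and "t" (3): a world point X has camera coordinates R X + t. Camera axes: x right, y down, z forward; pixel columns grow to the right and rows downward; lengths in mm; the calibration is good to about 2 mm. A picture is of the moment at which its call begins. camera_info takes no time and is no camera call.
- arm.job_done(): hands the job in; it is judged then, once.
Trained networks look in the newest picture that a camera, given by its name, has taken for a name from the list of things; names that differ only in an ending like _2 or _b are one class to them, and where a whole thing is asked for, a point or a joint stands for the part that bears it (a point fixed in the world has none). Each returns a list of dicts, best first, with "confidence" (0 to 1); they miss things now and then, are a little off and sometimes report something else, mostly with a low value. They report only what shows in the picture. A call takes as long as a camera call.
- arm.search_frame(label, camera): "extent" ([left, top, right, bottom] in pixels, round what is visible of it).
- arm.outline_of(label, camera): "mask" (400x640 bool, what is visible of it) and "extent" ([left, top, right, bottom] in pixels, round what is visible of it).
- arm.mark_of(label, camera): "xy" ([column, row] in pixels: a listed point, or the origin of a listed thing).
The state is a dict: "time": time; "joints": joint angles; "dq": joint speeds; "effort": joint torques, N m; "tool_pos": TCP position; "eef_rot": TCP orientation; "contact_force": force on the tool from outside, world axes, zero at the start; "ft_torque": the same for the moment, N m; "grip_width": opening from 0.0 (shut) to 1.0 (fully open); "gripper_force": force on a finger pad.
Only numpy, scipy, OpenCV 4.12 (cv2) and the standard library are available. Lean on these libraries where they do the work, as an engineer would, in place of code of your own. Each camera call takes 0.05 s, during which the arm holds its last target. There are 200 camera calls.

## Working session

There is one attempt and no reset: what is moved stays moved. The work goes in short steps, Python scripts to look and compute and a tool call to move; the robot and the scene stay as the last step left them, time stands still between calls to the robot, and variables do not carry over. Pictures are saved under pics/ and viewed, at most 14 in all, crops included, and the job is handed in when it is done.

Besides the shell and the picture viewer there is one more tool, called as name(argument=value, ...) on one line, values as JSON. move_arm: Moves the arm, as the interface text tells. Its arguments: {"type":"object","properties":{"series":{"type":"array"},"squeeze":{"type":"number"}},"required":["series"]}

```bash
mkdir -p pics; ls; cat > h.py <<'E'
import numpy as np, cv2
from rig import arm
from scipy.spatial.transform import Rotation as Ro
def ray(cam,uv):
    c=arm.camera_info(cam);K=np.array(c["mtx"]);k1=c["k1"]
    uv=np.atleast_2d(np.array(uv,float))
    d=np.stack([(uv[:,0]-K[0,2])/K[0,0],(uv[:,1]-K[1,2])/K[1,1]],1)
    s=d.copy()
    for _ in range(20): s=d/(1+k1*(s**2).sum(1,keepdims=True))
    return c,s
def at_z(cam,uv,z):
    c,s=ray(cam,uv);R=np.array(c["R"]);t=np.array(c["t"]).ravel()
    D=np.c_[s,np.ones(len(s))]@R; C=-R.T@t
    return C+D*((z-C[2])/D[:,2])[:,None]
def cloud(cam,depth,mask):
    v,u=np.nonzero(mask&(depth>0));c,s=ray(cam,np.c_[u,v]);z=depth[v,u]
    R=np.array(c["R"]);t=np.array(c["t"]).ravel()
    return (np.c_[s,np.ones(len(s))]*z[:,None]-t)@R
def save(n,im,crop=None,k=1):
    if crop: im=im[crop[1]:crop[3],crop[0]:crop[2]]
    im=cv2.resize(im,None,fx=k,fy=k,interpolation=cv2.INTER_CUBIC)
    cv2.imwrite(f"pics/{n}.png",im[:,:,::-1])
E
cat > a.py <<'E'
from h import *
print({k:np.round(v,3) if not isinstance(v,str) else v for k,v in arm.observe().items()})
for c in ["top","scene"]:
    im,d=arm.camera(c);save(c+"0",im)
    i=arm.camera_info(c);print(c,np.round(-np.array(i["R"]).T@np.array(i["t"]).ravel()),i["mtx"],i["k1"])
    for n in ["case_green","case_red","movement","dial_green","dial_red","collar","dust_cover","loupe","screwdriver"]:
        for m in arm.outline_of(n,c)[:2]:
            P=cloud(c,d,m["mask"]);
            print(n,round(m["confidence"],2),np.round(m["extent"]), np.round(np.median(P,0)) if len(P) else 0, np.round(np.percentile(P,[2,98],axis=0)).tolist() if len(P) else 0)
E
python3 a.py
```

```text
pics
{'time': np.float64(0.0), 'joints': array([ 1.317,  0.379,  1.735,  0.   ,  1.028, -0.033]), 'dq': array([ 0.   , -0.001,  0.   ,  0.001, -0.001, -0.001]), 'effort': array([-0.0000e+00, -7.6373e+01, -4.3436e+01,  6.5000e-02,  4.2000e-02,
       -0.0000e+00]), 'tool_pos': array([153.202, 682.61 , 213.286]), 'eef_rot': array([-3.460e-01, -3.122e+00,  2.000e-03]), 'contact_force': array([ 0.391,  0.939, -0.449]), 'ft_torque': array([ 0.017, -0.023, -0.005]), 'gripper_force': np.float64(0.0), 'grip_width': np.float64(1.002)}
top [ 396.   26. 1072.] [[481.26910775   0.         315.85157321]
 [  0.         481.26910775 199.22666086]
 [  0.           0.           1.        ]] -0.015639207901738526
case_green 0.93 [260. 200. 295. 232.] [467. 103.   7.] [[434.0, 70.0, 2.0], [501.0, 138.0, 16.0]]
case_red 0.69 [390. 119. 426. 157.] [ 636. -194.    7.] [[600.0, -228.0, 1.0], [673.0, -159.0, 16.0]]
movement 0.64 [214. 140. 240. 167.] [607. 207.  25.] [[581.0, 182.0, 2.0], [635.0, 235.0, 39.0]]
dial_green 0.67 [302. 112. 323. 139.] [671.  19.   6.] [[645.0, -6.0, 2.0], [698.0, 45.0, 10.0]]
d
[... 952 characters left out ...]
.0, 236.0, 41.0]]
dial_green 0.92 [254. 252. 279. 274.] [673.  20.   6.] [[645.0, -9.0, 1.0], [700.0, 48.0, 9.0]]
dial_red 0.75 [415. 240. 444. 260.] [398. 280.   6.] [[370.0, 253.0, 1.0], [426.0, 308.0, 9.0]]
collar 0.72 [201. 201. 236. 226.] [ 633. -192.    7.] [[599.0, -228.0, 2.0], [671.0, -156.0, 15.0]]
dust_cover 0.96 [269. 165. 323. 215.] [478. -68.  63.] [[405.0, -140.0, 2.0], [518.0, -27.0, 87.0]]
loupe 0.65 [433. 314. 452. 330.] [565. 407.  23.] [[546.0, 391.0, 5.0], [573.0, 421.0, 30.0]]
loupe 0.34 [253. 252. 282. 272.] [673.  21.   6.] [[645.0, -7.0, 1.0], [699.0, 48.0, 9.0]]
screwdriver 0.59 [186. 167. 218. 172.] [ 556. -344.   21.] [[532.0, -377.0, 11.0], [579.0, -316.0, 28.0]]
```

```bash
python3 - <<'E'
import cv2
a=cv2.imread("pics/top0.png");b=cv2.imread("pics/scene0.png")
cv2.imwrite("pics/top1.png",cv2.resize(a[90:290,110:530],(800,381),interpolation=3))
E
```

```text
(no output)
```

View pics/top1.png

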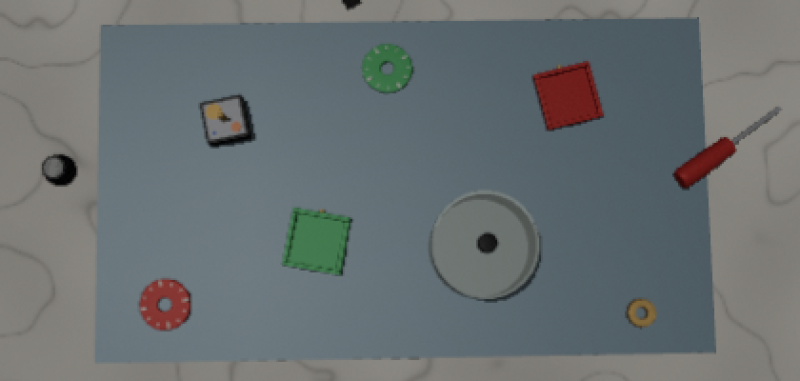

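View pics/scene0.png

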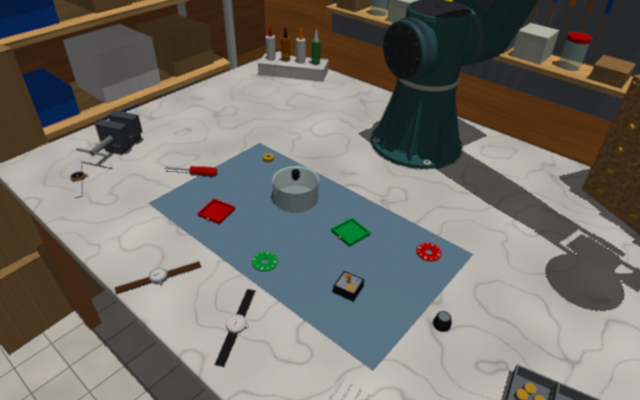

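```bash
cat >> h.py <<'E'
from scipy.optimize import minimize
def proj(cam,X):
    c=arm.camera_info(cam);K=np.array(c["mtx"])
    p=X@np.array(c["R"]).T+np.array(c["t"]).ravel();s=p[:,:2]/p[:,2:]
    s=s*(1+c["k1"]*(s**2).sum(1,keepdims=True))
    return s@K[:2,:2].T+K[:2,2]
A=np.linspace(0,2*np.pi,48,endpoint=False)
def cyl(r,z0,z1): return np.vstack([np.c_[r*np.cos(A),r*np.sin(A),0*A+z] for z in(z0,z1)])
def box(h,z0,z1): return np.array([[sx*h,sy*h,z] for sx in(-1,1) for sy in(-1,1) for z in(z0,z1)],float)
M={"case_green":[box(34,0,13)],"movement":[box(25,0,24),cyl(4,24,42)],"dial_green":[cyl(30,0,6)],"dial_red":[cyl(30,0,6)],"collar":[cyl(16,0,14)],
 "dust_cover":[cyl(60,0,64),cyl(11,70,90),cyl(7,64,70)],"loupe":[cyl(19,0,26)]}
S=8
def iou(name,cam,mask,x,y,w,z=0):
    v,u=np.nonzero(mask);o=np.array([u.min()-8,v.min()-8]);sz=np.array([u.max(),v.max()])+8-o
    big=cv2.resize(mask[o[1]:o[1]+sz[1],o[0]:o[0]+sz[0]].astype(np.uint8),None,fx=S,fy=S,interpolation=0)
    q=np.zeros_like(big);R=np.array([[np.cos(w),-np.sin(w),0],[np.sin(w),np.cos(w),0],[0,0,1]])
    for P in M[name]:
        p=(proj(cam,P@R.T+[x,y,z])-o+.5)*S
        cv2.fillConvexPoly(q,cv2.convexHull(np.round(p).astype(np.int32)),1)
    return (q&big).sum()/max(1,(q|big).sum())
def fit(name,masks,x0,y0,z=0,spin=True):
    best=None
    for w0 in ([-.6,-.2,.2,.6] if spin else [0]):
        f=lambda p:-sum(iou(name,c,m,p[0],p[1],p[2]/20 if spin else 0,z) for c,m in masks.items())
        s=np.array([[x0,y0,w0*20],[x0+8,y0,w0*20],[x0,y0+8,w0*20],[x0,y0,w0*20+4]])
        r=minimize(f,s[0],method="Nelder-Mead",options=dict(initial_simplex=s,xatol=.1,fatol=1e-4,maxiter=150))
        if best is None or r.fun<best.fun: best=r
    return best.x[0],best.x[1],np.degrees(best.x[2]/20),-best.fun/len(masks)
def look(names,guess,z=None,cams=("top","scene"),joint=True):
    out={};ms={}
    for c in cams:
        arm.camera(c)
        for n in names:
            m=[m for m in arm.outline_of(n,c)]
            for k in m:
                e=k["extent"];p=at_z(c,[[(e[0]+e[2])/2,(e[1]+e[3])/2]],10)[0]
                if np.hypot(*(p[:2]-guess[n]))<60: ms.setdefault(n,{})[c]=k["mask"];break
    for n in names:
        for c in ms.get(n,{}):
            print(n,c,np.round(fit(n,{c:ms[n][c]},*guess[n],z=(z or {}).get(n,0),spin=n in("case_green","movement")),2))
        if len(ms.get(n,{}))>1: print(n,"both",np.round(fit(n,ms[n],*guess[n],z=(z or {}).get(n,0),spin=n in("case_green","movement")),2))
def to(x,y,z,yaw=None,sq=False):
    "yaw: world angle (deg) of tool y axis; sq: any quarter turn allowed"
    s=arm.observe();T=Ro.from_rotvec(s["eef_rot"]);R=T.as_matrix()
    cur=np.degrees(np.arctan2(R[1,1],R[0,1]))
    per=90 if sq else 180
    dy=0 if yaw is None else (yaw-cur+per/2)%per-per/2
    print("t",s["time"],"tcp",np.round(s["tool_pos"],1),"yaw",round(cur,2),"tilt",np.round(np.degrees(R[:2,2]),2),"j6",np.round(s["joints"][5],2),"w",np.round(s["grip_width"]*91,1),
     "F",np.round(s["contact_force"],1),"\n turn z",round(-dy,2),"shift m",np.round(R.T@(np.array([x,y,z])-s["tool_pos"])/1000,4))
E
python3 - <<'E'
from h import *
look(list(M),{"case_green":(467,103),"movement":(608,208),"dial_green":(671,20),"dial_red":(396,279),"collar":(376,-271),"dust_cover":(458,-83),"loupe":(552,400)})
to(608,208,100,0)
E
```

```text
case_green top [467.25 104.6  -10.98   0.95]
case_green scene [467.1  101.2   -9.8    0.95]
case_green both [467.07 103.36 -10.71   0.93]
movement top [609.03 209.27  11.01   0.94]
movement scene [609.3  207.43  11.25   0.95]Traceback (most recent call last):
  File "<stdin>", line 2, in <module>
  File "h.py", line 63, in look
    if len(ms.get(n,{}))>1: print(n,"both",np.round(fit(n,ms[n],*guess[n],z=(z or {}).get(n,0),spin=n in("case_green","movement")),2))
                                                    ~~~^^^^^^^^^^^^^^^^^^^^^^^^^^^^^^^^^^^^^^^^^^^^^^^^^^^^^^^^^^^^^^^^^^^^^^^^^^^
  File "h.py", line 48, in fit
    r=minimize(f,s[0],method="Nelder-Mead",options=dict(initial_simplex=s,xatol=.1,fatol=1e-4,maxiter=150))
    res = _minimize_neldermead(fun, x0, args, callback, bounds=bounds,
                               **options)
    fxr = func(xr)
    fx = function(np.copy(x), *(wrapper_args + args))
  File "h.py", line 46, in <lambda>
    f=lambda p:-sum(iou(name,c,m,p[0],p[1],p[2]/20 if spin else 0,z) for c,m in masks.items())
                ~~~^^^^^^^^^^^^^^^^^^^^^^^^^^^^^^^^^^^^^^^^^^^^^^^^^^^^^^^^^^^^^^^^^^^^^^^^^^^
  File "h.py", line 46, in <genexpr>
    f=lambda p:-sum(iou(name,c,m,p[0],p[1],p[2]/20 if spin else 0,z) for c,m in masks.items())
                    ~~~^^^^^^^^^^^^^^^^^^^^^^^^^^^^^^^^^^^^^^^^^^^^^
  File "h.py", line 40, in iou
    p=(proj(cam,P@R.T+[x,y,z])-o+.5)*S
       ~~~~^^^^^^^^^^^^^^^^^^^
  File "h.py", line 25, in proj
    c=arm.camera_info(cam);K=np.array(c["mtx"])
ValueError: time passes only in moves, steps and waits
```

```bash
sed -i 's/arm\.camera_info(cam)/INF(cam)/' h.py; sed -i '3i from functools import lru_cache\n@lru_cache(None)\ndef INF(cam): return arm.camera_info(cam)' h.py
python3 - <<'E'
from h import *
look(list(M),{"case_green":(467,103),"movement":(608,208),"dial_green":(671,20),"dial_red":(396,279),"collar":(376,-271),"dust_cover":(458,-83),"loupe":(552,400)})
to(609,208.5,100,11.1,True)
E
```

```text
case_green top [467.54 105.02 -11.36   0.95]
case_green scene [465.49 103.42 -12.22   0.94]
case_green both [466.64 104.62 -11.55   0.94]
movement top [609.95 209.51  11.14   0.93]
movement scene [609.45 208.11  12.72   0.94]
movement both [609.77 208.67  12.76   0.93]
dial_green top [ 6.7092e+02  1.9580e+01 -3.7000e-01  9.0000e-01]
dial_green scene [670.63  18.24   0.76   0.89]
dial_green both [670.95  19.     8.35   0.9 ]
dial_red top [396.65 279.46  10.28   0.85]
dial_red scene [394.61 278.94   2.94   0.96]
dial_red both [395.41 279.06   6.15   0.89]
collar top [ 378.82 -269.49   -1.77    0.67]
collar scene [ 373.42 -272.79   13.62    0.72]
collar both [ 378.23 -269.48   -3.46    0.68]
dust_cover top [457.75 -85.66   4.84   0.98]
dust_cover scene [457.97 -88.47   7.08   0.95]
dust_cover both [457.73 -86.23   3.84   0.96]
loupe top [553.26 400.87  -5.63   0.86]
loupe scene [552.33 403.11  -3.81   0.69]
loupe both [553.64 402.09   2.48   0.77]
t 2.6 tcp [153.3 683.  213.9] yaw 77.35 tilt [-0.  0.] j6 -0.03 w 91.2 F [ 0.4 -0.4 -0. ] 
 turn z -23.75 shift m [-0.5486 -0.3632  0.1139]
```

Units first: turns go in shares of pi/2 rad. So -24 degrees / 90 = -0.2667.

move_arm(series=[[[0, 0, -0.2667, -0.549, -0.363, 0.1, 1], [0, 0, -0.2667, -0.549, -0.363, 0.1, 1], [0, 0, -0.2667, -0.549, -0.363, 0.1, 1], [0, 0, -0.2667, -0.549, -0.363, 0.1, 1], [0, 0, -0.2667, -0.549, -0.363, 0.1, 1], [0, 0, -0.2667, -0.549, -0.363, 0.1, 1], [0, 0, -0.2667, -0.549, -0.363, 0.1, 1], [0, 0, -0.2667, -0.549, -0.363, 0.1, 1], [0, 0, -0.2667, -0.549, -0.363, 0.1, 1], [0, 0, -0.2667, -0.549, -0.363, 0.1, 1], [0, 0, -0.2667, -0.549, -0.363, 0.1, 1], [0, 0, -0.2667, -0.549, -0.363, 0.1, 1], [0, 0, -0.2667, -0.549, -0.363, 0.1, 1], [0, 0, -0.2667, -0.549, -0.363, 0.1, 1], [0, 0, -0.2667, -0.549, -0.363, 0.1, 1], [0, 0, -0.2667, -0.549, -0.363, 0.1, 1], [0, 0, -0.2667, -0.549, -0.363, 0.1, 1]]], squeeze=20)

```text
time: 4.3
tool_pos: [608.7, 209.7, 114.2]
eef_rot: [0.312, -3.126, -0.0]
contact_force: [0.7, 0.3, 0.6]
grip_width: 0.999
gripper_force: 0.0
```

```bash
python3 -c "
from h import *
to(609.5,208.8,13,101.5)"
```

```text
t 4.3 tcp [608.7 209.7 114.2] yaw 101.42 tilt [-0.    0.01] j6 -1.47 w 90.9 F [0.7 0.3 0.6] 
 turn z -0.08 shift m [-0.0006 -0.001   0.1012]
```

move_arm(series=[[[0, 0, 0, -0.0005, -0.001, 0.03, 1], [0, 0, 0, -0.0005, -0.001, 0.06, 1], [0, 0, 0, -0.0005, -0.001, 0.085, 1], [0, 0, 0, -0.0005, -0.001, 0.101, 1], [0, 0, 0, -0.0005, -0.001, 0.101, 1], [0, 0, 0, -0.0005, -0.001, 0.101, 1], [0, 0, 0, -0.0005, -0.001, 0.101, 0.3], [0, 0, 0, -0.0005, -0.001, 0.101, 0.3], [0, 0, 0, -0.0005, -0.001, 0.101, 0.3], [0, 0, 0, -0.0005, -0.001, 0.101, 0.3], [0, 0, 0, -0.0005, -0.001, 0.101, 0.3], [0, 0, 0, -0.0005, -0.001, 0.101, 0.3], [0, 0, 0, -0.0005, -0.001, 0.101, 0.3], [0, 0, 0, -0.0005, -0.001, 0.101, 0.3]]], squeeze=20)

```text
time: 5.7
tool_pos: [610.2, 207.7, 13.1]
eef_rot: [-0.311, 3.126, -0.0]
contact_force: [-1.6, -0.9, 4.0]
grip_width: 0.547
gripper_force: 20.0
```

```bash
python3 -c "
from h import *
to(467,104,120,79)"
```

```text
t 5.7 tcp [610.2 207.7  13.1] yaw 101.35 tilt [ 0. -0.] j6 -1.48 w 49.8 F [-1.6 -0.9  4. ] 
 turn z 22.35 shift m [ 0.1608 -0.0735 -0.107 ]
```

In the tool's units: 22.4 degrees / 90 = 0.2489.

move_arm(series=[[[0, 0, 0, 0, 0, -0.03, 0.3], [0, 0, 0, 0, 0, -0.07, 0.3], [0, 0, 0.0889, 0.04, -0.018, -0.075, 0.3], [0, 0, 0.1778, 0.08, -0.037, -0.075, 0.3], [0, 0, 0.2489, 0.12, -0.055, -0.075, 0.3], [0, 0, 0.2489, 0.161, -0.0735, -0.075, 0.3], [0, 0, 0.2489, 0.161, -0.0735, -0.075, 0.3], [0, 0, 0.2489, 0.161, -0.0735, -0.075, 0.3], [0, 0, 0.2489, 0.161, -0.0735, -0.045, 0.3], [0, 0, 0.2489, 0.161, -0.0735, -0.03, 0.3], [0, 0, 0.2489, 0.161, -0.0735, -0.03, 0.3], [0, 0, 0.2489, 0.161, -0.0735, -0.03, 0.3]]])

```text
time: 6.9
tool_pos: [467.6, 104.4, 43.1]
eef_rot: [-0.302, -3.127, 0.0]
contact_force: [-0.1, -0.3, -1.5]
grip_width: 0.548
gripper_force: 20.0
```

```bash
python3 - <<'E'
from h import *
to(467,104,20,79)
ims=[]
for c in ("top","scene"):
    im,d=arm.camera(c)
    p=proj(c,np.array([[467,104,25]]))[0].astype(int)
    im=im[p[1]-45:p[1]+45,p[0]-50:p[0]+50]; ims.append(cv2.resize(im,None,fx=4,fy=4,interpolation=3))
save("m1",np.hstack(ims))
look(["case_green"],{"case_green":(467,103)})
E
```

```text
t 6.9 tcp [467.6 104.4  43.1] yaw 78.98 tilt [-0. -0.] j6 -1.21 w 49.8 F [-0.1 -0.3 -1.5] 
 turn z -0.02 shift m [ 0.0005 -0.0005  0.0231]
case_green scene [467.97 101.89 -11.74   0.62]
```

View pics/m1.png

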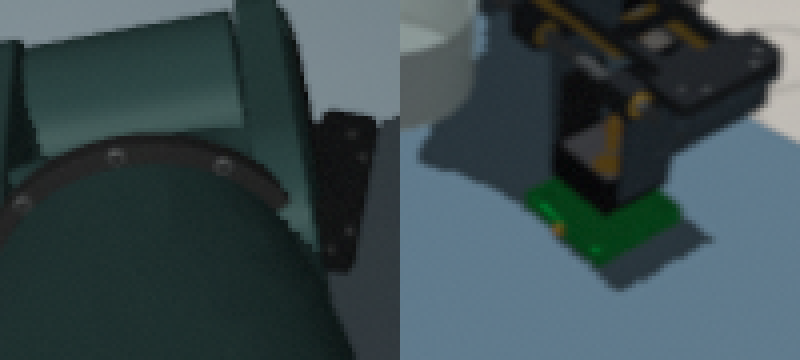

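move_arm(series=[[[0, 0, 0, 0.0005, -0.0005, 0.006, 0.3], [0, 0, 0, 0.0005, -0.0005, 0.012, 0.3], [0, 0, 0, 0.0005, -0.0005, 0.015, 0.3], [0, 0, 0, 0.0005, -0.0005, 0.018, 0.3], [0, 0, 0, 0.0005, -0.0005, 0.02, 0.3], [0, 0, 0, 0.0005, -0.0005, 0.02, 0.3], [0, 0, 0, 0.0005, -0.0005, 0.02, 0.3]]])

```text
time: 7.9
tool_pos: [466.2, 103.6, 22.9]
eef_rot: [-0.303, -3.127, 0.0]
contact_force: [-0.2, -0.7, -2.4]
grip_width: 0.549
gripper_force: 20.0
```

move_arm(series=[[[0, 0, 0, 0, 0, 0.002, 0.3], [0, 0, 0, 0, 0, 0.004, 0.3], [0, 0, 0, 0, 0, 0.0045, 0.3], [0, 0, 0, 0, 0, 0.0045, 0.3], [0, 0, 0, 0, 0, 0.0045, 0.65], [0, 0, 0, 0, 0, 0.0045, 0.65], [0, 0, 0, 0, 0, 0.0045, 0.65], [0, 0, 0, 0, 0, 0.0045, 0.65], [0, 0, 0, 0, 0, -0.03, 0.8], [0, 0, 0, 0, 0, -0.07, 0.8], [0, 0, 0, 0, 0, -0.11, 0.9], [0, 0, 0, 0, 0, -0.12, 0.9], [0, 0, 0, 0, 0, -0.12, 0.9]]])

```text
time: 9.2
tool_pos: [467.2, 103.8, 144.4]
eef_rot: [0.302, 3.124, 0.001]
contact_force: [-0.6, -0.1, -1.0]
grip_width: 0.897
gripper_force: 0.0
```

```bash
python3 - <<'E'
from h import *
to(671,19.2,140,79)
E
```

```text
t 9.2 tcp [467.2 103.8 144.4] yaw 78.95 tilt [0.19 0.03] j6 -1.21 w 81.7 F [-0.6 -0.1 -1. ] 
 turn z -0.05 shift m [-0.2162 -0.044   0.005 ]
```

move_arm(series=[[[0, 0, 0, -0.05, -0.01, 0, 0.9], [0, 0, 0, -0.1, -0.02, 0, 0.9], [0, 0, 0, -0.15, -0.03, 0, 0.9], [0, 0, 0, -0.2, -0.04, 0, 0.9], [0, 0, 0, -0.2165, -0.044, 0.03, 0.9], [0, 0, 0, -0.2165, -0.044, 0.06, 0.9], [0, 0, 0, -0.2165, -0.044, 0.06, 0.9], [0, 0, 0, -0.2165, -0.044, 0.06, 0.9]]])

```text
time: 10.0
tool_pos: [669.0, 19.0, 81.4]
eef_rot: [-0.302, -3.124, 0.0]
contact_force: [-0.6, 0.4, 0.9]
grip_width: 0.898
gripper_force: 0.0
```

```bash
python3 - <<'E'
from h import *
look(["movement"],{"movement":(467,104)},z={"movement":5})
im,d=arm.camera("scene");p=proj("scene",np.array([[467,104,25]]))[0].astype(int)
im2,d=arm.camera("top");q=proj("top",np.array([[467,104,25]]))[0].astype(int)
f=lambda im,p:cv2.resize(im[p[1]-35:p[1]+35,p[0]-35:p[0]+35],None,fx=5,fy=5,interpolation=3)
save("m2",np.hstack([f(im2,q),f(im,p)]))
to(671,19.2,1.5,79)
E
```

```text
movement scene [464.63 101.57  70.47   0.85]
t 10.3 tcp [670.7  19.1  84.2] yaw 78.97 tilt [ 0.09 -0.  ] j6 -1.38 w 81.8 F [-0.3  0.5 -0.5] 
 turn z -0.03 shift m [-0.0001  0.0002  0.0827]
```

View pics/m2.png

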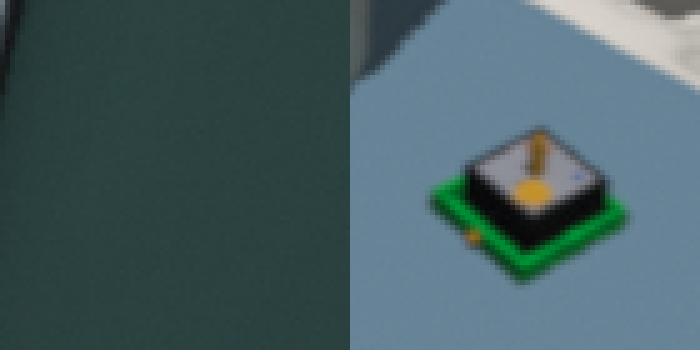

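The movement sits level in the green case (shaft at about (537,150) in the right-hand half); the arm hides it from the top camera. Next comes the dial.

move_arm(series=[[[0, 0, 0, 0, 0, 0.03, 0.9], [0, 0, 0, 0, 0, 0.06, 0.9], [0, 0, 0, 0, 0, 0.075, 0.9], [0, 0, 0, 0, 0, 0.0825, 0.9], [0, 0, 0, 0, 0, 0.0825, 0.9], [0, 0, 0, 0, 0, 0.0825, 0.9], [0, 0, 0, 0, 0, 0.0825, 0.4], [0, 0, 0, 0, 0, 0.0825, 0.4], [0, 0, 0, 0, 0, 0.0825, 0.4], [0, 0, 0, 0, 0, 0.0825, 0.4], [0, 0, 0, 0, 0, 0.0825, 0.4], [0, 0, 0, 0, 0, 0.0825, 0.4], [0, 0, 0, 0, 0, 0.0825, 0.4]]], squeeze=15)

```text
time: 11.6
tool_pos: [670.4, 18.9, 0.7]
eef_rot: [0.302, 3.127, -0.0]
contact_force: [-0.4, 0.4, 5.1]
grip_width: 0.639
gripper_force: 15.0
```

move_arm(series=[[[0, 0, 0, 0, 0, -0.01, 0.4], [0, 0, 0, 0, 0, -0.03, 0.4], [0, 0, 0, 0, 0, -0.06, 0.4], [0, 0, 0, 0, 0, -0.08, 0.4], [0, 0, 0, 0, 0, -0.08, 0.4], [0, 0, 0, 0, 0, -0.08, 0.4]]])

```text
time: 12.2
tool_pos: [670.2, 18.9, 80.7]
eef_rot: [0.302, 3.126, 0.0]
contact_force: [-0.1, 0.1, -0.7]
grip_width: 0.642
gripper_force: 15.0
```

```bash
python3 - <<'E'
from h import *
to(467,103.8,120,79)
im,d=arm.camera("scene");p=proj("scene",np.array([[671,19,80]]))[0].astype(int)
im2,d=arm.camera("top");q=proj("top",np.array([[671,19,80]]))[0].astype(int)
f=lambda im,p:cv2.resize(im[p[1]-35:p[1]+35,p[0]-35:p[0]+35],None,fx=5,fy=5,interpolation=3)
save("d1",np.hstack([f(im2,q),f(im,p)]))
look(["dial_green"],{"dial_green":(671,19)},z={"dial_green":80})
E
```

```text
t 12.2 tcp [670.2  18.9  80.7] yaw 78.95 tilt [0.03 0.  ] j6 -1.38 w 58.5 F [-0.1  0.1 -0.7] 
 turn z -0.05 shift m [ 0.2157  0.0444 -0.0394]
```

View pics/d1.png

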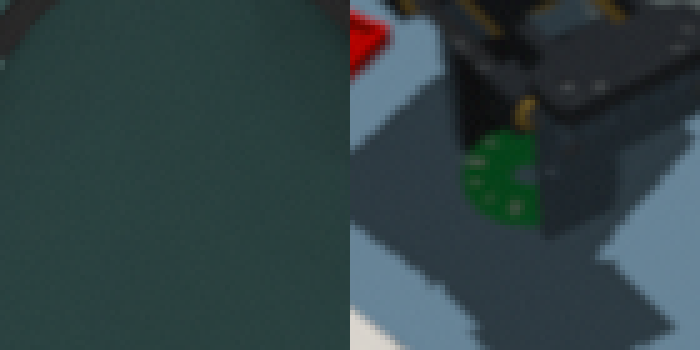

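move_arm(series=[[[0, 0, 0, 0.03, 0.006, -0.02, 0.4], [0, 0, 0, 0.07, 0.014, -0.02, 0.4], [0, 0, 0, 0.11, 0.022, -0.02, 0.4], [0, 0, 0, 0.15, 0.031, -0.02, 0.4], [0, 0, 0, 0.19, 0.039, -0.02, 0.4], [0, 0, 0, 0.2157, 0.0444, -0.02, 0.4], [0, 0, 0, 0.2157, 0.0444, -0.01, 0.4], [0, 0, 0, 0.2157, 0.0444, 0.005, 0.4], [0, 0, 0, 0.2157, 0.0444, 0.015, 0.4], [0, 0, 0, 0.2157, 0.0444, 0.015, 0.4], [0, 0, 0, 0.2157, 0.0444, 0.015, 0.4], [0, 0, 0, 0.2157, 0.0444, 0.015, 0.4]]])

```text
time: 13.7
tool_pos: [467.5, 103.7, 65.7]
eef_rot: [0.303, 3.127, 0.0]
contact_force: [0.4, -0.8, 0.3]
grip_width: 0.638
gripper_force: 15.0
```

```bash
python3 - <<'E'
from h import *
to(467,103.8,31,79)
im,d=arm.camera("scene");p=proj("scene",np.array([[467,104,60]]))[0].astype(int)
save("d2",cv2.resize(im[p[1]-30:p[1]+40,p[0]-40:p[0]+40],None,fx=7,fy=7,interpolation=3))
E
```

```text
t 13.7 tcp [467.5 103.7  65.7] yaw 78.94 tilt [0.02 0.  ] j6 -1.21 w 58.1 F [ 0.4 -0.8  0.3] 
 turn z -0.06 shift m [ 0.0006 -0.      0.0347]
```

View pics/d2.png

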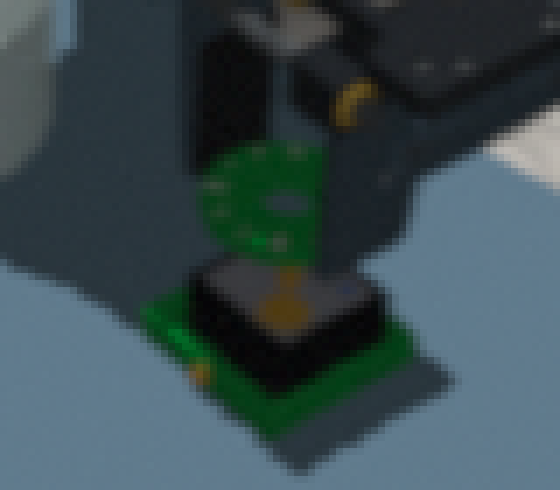

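move_arm(series=[[[0, 0, 0, 0.0005, 0, 0.005, 0.4], [0, 0, 0, 0.0005, 0, 0.01, 0.4], [0, 0, 0, 0.0005, 0, 0.014, 0.4], [0, 0, 0, 0.0005, 0, 0.018, 0.4], [0, 0, 0, 0.0005, 0, 0.02, 0.4], [0, 0, 0, 0.0005, 0, 0.02, 0.4]]])

```text
time: 14.35
tool_pos: [466.4, 103.9, 45.1]
eef_rot: [-0.302, -3.126, 0.0]
contact_force: [-0.2, 0.1, -1.0]
grip_width: 0.643
gripper_force: 15.0
```

move_arm(series=[[[0, 0, 0, 0, 0, 0.005, 0.4], [0, 0, 0, 0, 0, 0.01, 0.4], [0, 0, 0, 0, 0, 0.013, 0.4], [0, 0, 0, 0, 0, 0.0148, 0.4], [0, 0, 0, 0, 0, 0.0148, 0.4], [0, 0, 0, 0, 0, 0.0148, 0.4], [0, 0, 0, 0, 0, 0.0148, 0.8], [0, 0, 0, 0, 0, 0.0148, 0.8], [0, 0, 0, 0, 0, 0.0148, 0.8], [0, 0, 0, 0, 0, -0.02, 0.9], [0, 0, 0, 0, 0, -0.06, 0.9], [0, 0, 0, 0, 0, -0.09, 0.8], [0, 0, 0, 0, 0, -0.09, 0.8], [0, 0, 0, 0, 0, -0.09, 0.8]]])

```text
time: 15.75
tool_pos: [466.8, 103.9, 135.8]
eef_rot: [0.302, 3.126, 0.001]
contact_force: [0.1, -0.2, -1.1]
grip_width: 0.8
gripper_force: 0.0
```

```bash
python3 - <<'E'
from h import *
to(376.5,-271,135,-35.7)
to(376.5,-271,135,54.3)
E
```

```text
t 15.75 tcp [466.8 103.9 135.8] yaw 78.95 tilt [0.08 0.01] j6 -1.21 w 72.8 F [ 0.1 -0.2 -1.1] 
 turn z -65.35 shift m [ 0.0168 -0.3853  0.0006]
t 15.75 tcp [466.8 103.9 135.8] yaw 78.95 tilt [0.08 0.01] j6 -1.21 w 72.8 F [ 0.1 -0.2 -1.1] 
 turn z 24.65 shift m [ 0.0168 -0.3853  0.0006]
```

In the tool's units: 47.5 degrees / 90 = 0.5278.

move_arm(series=[[[0, 0, 0.0667, -0.01, -0.04, -0.02, 0.8], [0, 0, 0.1333, -0.02, -0.08, -0.02, 0.8], [0, 0, 0.2, -0.03, -0.12, -0.02, 0.8], [0, 0, 0.2667, -0.03, -0.16, -0.02, 0.8], [0, 0, 0.3333, -0.03, -0.2, -0.02, 0.8], [0, 0, 0.4, -0.02, -0.24, -0.02, 0.8], [0, 0, 0.4667, -0.01, -0.28, -0.02, 0.8], [0, 0, 0.5278, 0, -0.32, -0.01, 0.8], [0, 0, 0.5278, 0.01, -0.36, 0, 0.8], [0, 0, 0.5278, 0.0168, -0.3853, 0.03, 0.8], [0, 0, 0.5278, 0.0168, -0.3853, 0.06, 0.8], [0, 0, 0.5278, 0.0168, -0.3853, 0.06, 0.8], [0, 0, 0.5278, 0.0168, -0.3853, 0.06, 0.8], [0, 0, 0.5278, 0.0168, -0.3853, 0.06, 0.8]]])

```text
time: 17.15
tool_pos: [376.8, -270.9, 76.2]
eef_rot: [1.535, 2.74, -0.0]
contact_force: [-0.0, 0.1, 0.7]
grip_width: 0.796
gripper_force: 0.0
```

```bash
cat > c.py <<'E'
from h import *
ims=[]
g=np.array([376.5,-271])
to(*g,3,31.5)
for c in("scene","top"):
    im,d=arm.camera(c);p=proj(c,np.array([[*g,7]]))[0].astype(int)
    ims.append(cv2.resize(im[p[1]-25:p[1]+25,p[0]-25:p[0]+25],None,fx=8,fy=8,interpolation=0))
    hsv=cv2.cvtColor(im,cv2.COLOR_RGB2HSV);m=cv2.inRange(hsv,(12,110,60),(35,255,255));k=np.zeros_like(m);cv2.circle(k,[int(v) for v in p],14,255,-1);m&=k
    m=cv2.morphologyEx(m,cv2.MORPH_CLOSE,np.ones((7,7),np.uint8))
    print(c,p,(m>0).sum(),np.round(fit("collar",{c:m>0},*g,spin=False),2))
save("c1",np.hstack(ims))
for n in("dial_green",): 
    look([n],{n:(467,104)},z={n:29})
E
python3 c.py
```

```text
t 17.15 tcp [ 376.8 -270.9   76.2] yaw 31.49 tilt [ 0.03 -0.02] j6 -1.22 w 72.5 F [-0.   0.1  0.7] 
 turn z -0.01 shift m [ 0.0001 -0.0003  0.0732]
scene [268 157] 76 [ 376.1  -271.74    2.57    0.78]
top [445 254] 129 [ 379.19 -270.9    -5.08    0.67]
dial_green top [469.08 105.25   0.99   0.91]
dial_green scene [468.28 104.11   6.47   0.85]
dial_green both [468.82 104.92  -5.8    0.88]
```

View pics/c1.png

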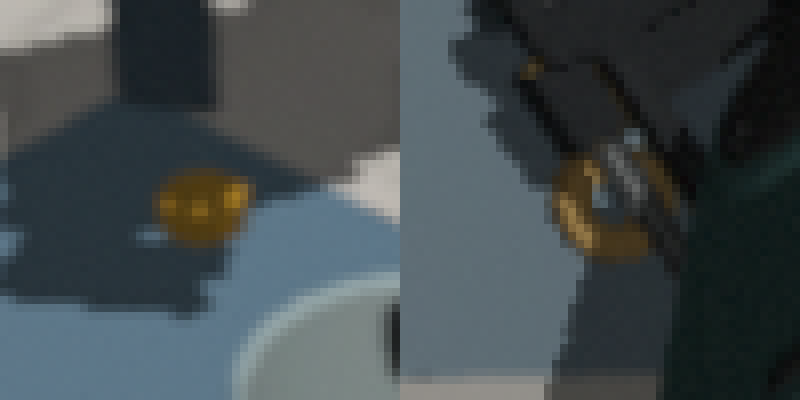

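```bash
python3 - <<'E'
from h import *
print(at_z("top",[[447.6,254.4],[446.5,254.4]],10))
print(at_z("scene",[[243+25.4,132+25.7]],7))
E
```

```text
[[ 377.49834483 -273.89814937   10.        ]
 [ 377.53752437 -271.46450674   10.        ]]
[[ 376.48097258 -269.67876281    7.        ]]
```

move_arm(series=[[[0, 0, 0, -0.0005, 0, 0.03, 0.8], [0, 0, 0, -0.0005, 0, 0.055, 0.8], [0, 0, 0, -0.0005, 0, 0.068, 0.8], [0, 0, 0, -0.0005, 0, 0.0732, 0.8], [0, 0, 0, -0.0005, 0, 0.0732, 0.8], [0, 0, 0, -0.0005, 0, 0.0732, 0.8], [0, 0, 0, -0.0005, 0, 0.0732, 0.15], [0, 0, 0, -0.0005, 0, 0.0732, 0.15], [0, 0, 0, -0.0005, 0, 0.0732, 0.15], [0, 0, 0, -0.0005, 0, 0.0732, 0.15], [0, 0, 0, -0.0005, 0, 0.0732, 0.15], [0, 0, 0, -0.0005, 0, 0.0732, 0.15], [0, 0, 0, -0.0005, 0, 0.0732, 0.15], [0, 0, 0, -0.0005, 0, 0.0732, 0.15], [0, 0, 0, -0.0005, 0, 0.0732, 0.15], [0, 0, 0, -0.0005, 0, 0.0732, 0.15], [0, 0, 0, -0.0005, 0, 0.04, 0.15], [0, 0, 0, -0.0005, 0, 0, 0.15], [0, 0, 0, -0.0005, 0, -0.04, 0.15], [0, 0, 0, -0.0005, 0, -0.06, 0.15]]])

```text
time: 19.45
tool_pos: [377.2, -272.0, 138.3]
eef_rot: [1.535, 2.738, -0.001]
contact_force: [0.7, -0.6, -1.7]
grip_width: 0.343
gripper_force: 15.0
```

```bash
python3 - <<'E'
from h import *
to(467.3,104,135,79)
E
```

```text
t 19.45 tcp [ 377.2 -272.   138.3] yaw 31.45 tilt [ 0.14 -0.11] j6 -1.22 w 31.2 F [ 0.7 -0.6 -1.7] 
 turn z -47.55 shift m [0.2738 0.273  0.0028]
```

In the tool's units: -47.5 degrees / 90 = -0.5278.

move_arm(series=[[[0, 0, -0.0556, 0.02, 0.03, -0.02, 0.15], [0, 0, -0.1111, 0.045, 0.065, -0.03, 0.15], [0, 0, -0.1778, 0.07, 0.095, -0.03, 0.15], [0, 0, -0.2444, 0.1, 0.13, -0.03, 0.15], [0, 0, -0.3111, 0.13, 0.16, -0.03, 0.15], [0, 0, -0.3778, 0.16, 0.19, -0.03, 0.15], [0, 0, -0.4444, 0.19, 0.215, -0.03, 0.15], [0, 0, -0.5278, 0.22, 0.24, -0.03, 0.15], [0, 0, -0.5278, 0.25, 0.26, -0.02, 0.15], [0, 0, -0.5278, 0.2738, 0.273, 0, 0.15], [0, 0, -0.5278, 0.2738, 0.273, 0.03, 0.15], [0, 0, -0.5278, 0.2738, 0.273, 0.06, 0.15], [0, 0, -0.5278, 0.2738, 0.273, 0.07, 0.15], [0, 0, -0.5278, 0.2738, 0.273, 0.07, 0.15], [0, 0, -0.5278, 0.2738, 0.273, 0.07, 0.15], [0, 0, -0.5278, 0.2738, 0.273, 0.07, 0.15]]])

```text
time: 21.05
tool_pos: [467.4, 104.6, 66.7]
eef_rot: [0.303, 3.125, 0.001]
contact_force: [0.9, -0.4, -0.7]
grip_width: 0.347
gripper_force: 15.0
```

```bash
python3 - <<'E'
from h import *
to(467.3,104,38,79)
im,d=arm.camera("scene");p=proj("scene",np.array([[467,104,50]]))[0].astype(int)
save("c2",cv2.resize(im[p[1]-30:p[1]+30,p[0]-40:p[0]+40],None,fx=9,fy=9,interpolation=3))
E
```

```text
t 21.05 tcp [467.4 104.6  66.7] yaw 78.93 tilt [0.11 0.02] j6 -1.21 w 31.6 F [ 0.9 -0.4 -0.7] 
 turn z -0.07 shift m [ 0.0001 -0.0006  0.0287]
```

View pics/c2.png

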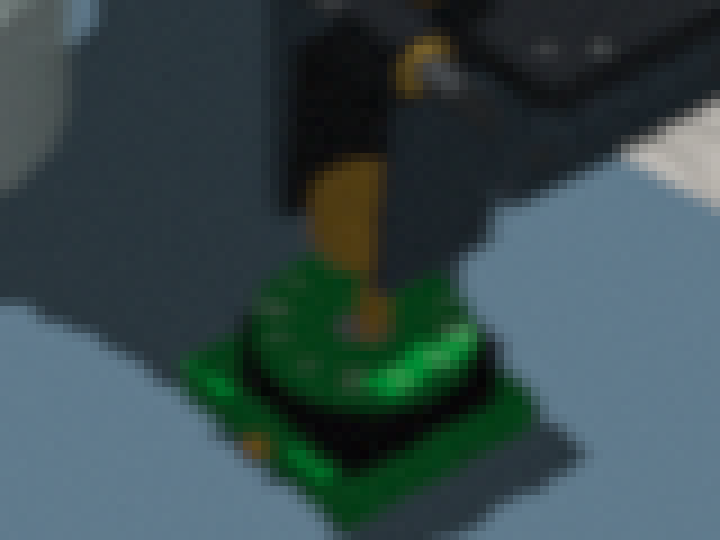

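The dial is flat over the shaft, whose foot is near (377,325); the collar's visible left edge is at x≈305, so it is close to centred. I'll check this with numbers.

```bash
python3 - <<'E'
from h import *
p=proj("scene",np.array([[467,104,50]]))[0].astype(int)
f=lambda X:np.round((proj("scene",np.array([X],float))[0]-p+[40,30]+.5)*9)
print("shaft foot z35",f([467,104,35]),"+x5",f([472,104,35]),"+y5",f([467,109,35]))
print("dial top ctr 467,104",f([467,104,35]), "collar ctr underside",f([467.4,104.6,64]))
q=(proj("scene",np.array([[467.4,104.6,64]])+cyl(16,0,14))-p+[40.5,30.5])*9
print("collar px extent predicted",q.min(0),q.max(0))
q=(proj("scene",np.array([[467,104,29]])+cyl(30,0,6))-p+[40.5,30.5])*9
print("dial px extent predicted",q.min(0),q.max(0))
q=(proj("scene",np.array([[467,104,0]])+box(34,0,13)@np.array([[np.cos(.19),np.sin(.19),0],[-np.sin(.19),np.cos(.19),0],[0,0,1]]).T@np.eye(3))-p+[40.5,30.5])*9
print(q.min(0),q.max(0))
im=cv2.imread("pics/c2.png")[:,:,::-1];hsv=cv2.cvtColor(im,cv2.COLOR_RGB2HSV)
m=cv2.inRange(hsv,(8,120,50),(28,255,255))
for r in (283,290,297,304,311,318,325,332,339): 
    c=np.nonzero(m[r,330:430])[0]+330; print(r,c.min() if len(c) else 0,c.max() if len(c) else 0)
g=cv2.inRange(hsv,(40,120,40),(80,255,255));v,u=np.nonzero(m[150:275,280:400]);print("collar",u.min()+280,u.max()+280,v.max()+150)
E
```

```text
shaft foot z35 [364. 317.] +x5 [353. 327.] +y5 [379. 326.]
dial top ctr 467,104 [364. 317.] collar ctr underside [373. 236.]
collar px extent predicted [311.00521847 154.99465119] [438.46392772 276.30565017]
dial px extent predicted [249.80578778 243.40592576] [478.07973008 411.51590703]
[178.36804671 262.11547375] [538.92393863 539.17210392]
283 0 0
290 360 377
297 360 386
304 360 386
311 360 386
318 360 386
325 360 386
332 360 386
339 0 0
collar 306 386 269
```

move_arm(series=[[[0, 0, 0, 0, 0, -0.04, 0.15], [0, 0, 0, 0, 0, -0.08, 0.15], [0, 0, 0, -0.02, -0.04, -0.08, 0.15], [0, 0, 0, -0.04, -0.08, -0.08, 0.15], [0, 0, 0, -0.06, -0.12, -0.08, 0.15], [0, 0, 0, -0.06, -0.16, -0.08, 0.15], [0, 0, 0, -0.06, -0.2, -0.08, 0.15], [0, 0, 0, -0.06, -0.24, -0.08, 0.15], [0, 0, 0, -0.06, -0.24, -0.08, 0.15]]])

```text
time: 22.0
tool_pos: [479.2, -146.0, 146.5]
eef_rot: [0.308, 3.125, -0.001]
contact_force: [0.0, 0.3, -0.8]
grip_width: 0.344
gripper_force: 15.0
```

```bash
python3 - <<'E'
from h import *
ims=[]
for c in("top","scene"):
    im,d=arm.camera(c);p=proj(c,np.array([[467,104,40]]))[0].astype(int)
    ims.append(cv2.resize(im[p[1]-20:p[1]+20,p[0]-20:p[0]+20],None,fx=10,fy=10,interpolation=0))
    print(c,p-20,"case c z13",proj(c,np.array([[467,104,13.]])),"foot35",proj(c,np.array([[467,104,35.],[472,104,35],[467,109,35],[467,104,53]])))
save("c3",np.hstack(ims))
look(["dial_green","case_green"],{"dial_green":(467,104),"case_green":(467,104)},z={"dial_green":29})
E
```

```text
top [254 195] case c z13 [[275.39964476 216.20309403]] foot35 [[274.64792876 215.52894923]
 [274.63303846 213.21629796]
 [272.32846728 215.56188385]
 [274.00890309 214.95586022]]
scene [331 201] case c z13 [[350.38843135 229.58946767]] foot35 [[350.98980259 222.76704448]
 [349.69888787 223.80811545]
 [352.65711554 223.70895096]
 [351.49276297 217.05366047]]
dial_green top [4.6864e+02 1.0566e+02 2.5000e-01 9.1000e-01]
dial_green scene [468.9  102.03   3.97   0.71]
dial_green both [468.9  104.87   2.34   0.79]
case_green top [ 4.6639e+02  1.0388e+02 -1.1330e+01  2.9000e-01]
case_green scene [4.6904e+02 1.0427e+02 7.9170e+01 3.8000e-01]
case_green both [ 4.6734e+02  1.0403e+02 -1.1090e+01  3.3000e-01]
```

View pics/c3.png

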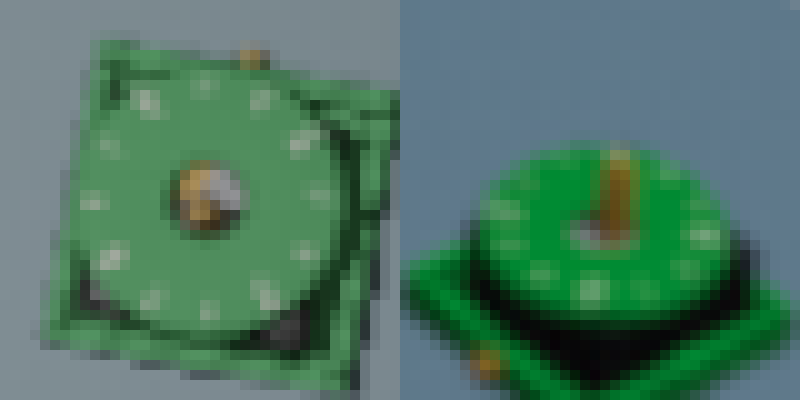

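```bash
python3 - <<'E'
from h import *
for c in("top","scene"):
    im,d=arm.camera(c)
    P=cloud(c,d,np.ones(d.shape,bool));k=(np.hypot(P[:,0]-467,P[:,1]-104)<14)&(P[:,2]>39)&(P[:,2]<60)
    v,u=np.nonzero(d>0)
    print(c);[print((u[i],v[i]),np.round(P[i],1),im[v[i],u[i]]) for i in np.nonzero(k)[0]]
    # dial top surface
    k=(np.hypot(P[:,0]-467,P[:,1]-104)<45)&(P[:,2]>31)&(P[:,2]<38);Q=P[k][:,:2].astype(np.float32)
    print("dial",cv2.minEnclosingCircle(Q),np.median(P[k][:,2]))
x=arm.camera("top")[0][208:222,268:282].astype(int)
print("R-B");print(x[...,0]-x[...,2]);print("G-R");print(x[...,1]-x[...,0])
for c in("top","scene"):print(arm.mark_of("movement",c)[:2])
E
```

```text
top
(np.int64(269), np.int64(212)) [474.5 115.8  39.1] [ 81 141  94]
(np.int64(272), np.int64(215)) [467.4 108.7  47.4] [100  91  76]
(np.int64(273), np.int64(215)) [466.9 106.   54.2] [136 115  77]
(np.int64(274), np.int64(215)) [466.8 103.9  54.9] [124 101  59]
(np.int64(272), np.int64(216)) [464.9 108.3  52. ] [98 86 64]
(np.int64(273), np.int64(216)) [464.8 106.2  52.9] [146 121  75]
(np.int64(274), np.int64(216)) [464.7 104.   54. ] [134 110  65]
(np.int64(275), np.int64(216)) [465.2 102.4  46.9] [83 66 37]
(np.int64(272), np.int64(217)) [463.  108.6  49.1] [88 95 77]
(np.int64(273), np.int64(217)) [462.7 106.1  53.2] [89 80 61]
(np.int64(274), np.int64(217)) [462.7 104.1  52.7] [69 55 32]
(np.int64(275), np.int64(217)) [463.  102.3  47.9] [55 45 27]
(np.int64(269), np.int64(218)) [461.5 115.8  39.7] [ 80 141  94]
(np.int64(270), np.int64(218)) [461.5 113.7  39.2] [ 79 140  93]
(np.int64(274), np.int64(218)) [461.2 104.9  42.6] [55 80 48]
dial ((464.81048583984375, 106.04239654541016), 32.91141891479492) 35.45032693063817
scene
(np.int64(351), np.int64(217)) [465.6 101.6  50.9] 
[... 2333 characters left out ...]
7 -23  -7   3  25  57  60  61  61]
 [ 62  61  61  31 -26 -28 -15  -1   1   5  40  61  61  62]
 [ 61  62  56  11 -24 -23 -11  -1   1   1  24  59  61  61]
 [ 62  62  53  13  -9 -22 -22 -10  -1   1  28  59  61  60]
 [ 61  61  57  26 -12 -24 -24 -17  -5   7  51  61  62  61]
 [ 61  61  61  51   8  -9 -14 -11   4  36  57  62  61  61]
 [ 62  62  62  61  51  33  24  26  39  57  61  62  61  61]
 [ 61  61  61  62  62  61  60  61  61  61  61  61  60  60]
 [ 62  62  61  60  61  62  61  61  61  61  61  61  61  61]
 [ 61  61  61  61  61  61  61  61  60  62  60  61  61  61]]
[{'xy': [274.2, 218.4], 'confidence': 0.49}]
[{'xy': [353.0, 231.2], 'confidence': 0.58}, {'xy': [216.8, 212.6], 'confidence': 0.15}]
```

```bash
python3 - <<'E'
from h import *
to(465.5,104.3,66,79)
E
```

```text
t 22.65 tcp [ 479.4 -142.2  145.4] yaw 78.98 tilt [-0.01  0.  ] j6 -1.71 w 31.4 F [ 0.5 -0.1 -0.6] 
 turn z -0.02 shift m [0.0608 0.2393 0.0794]
```

move_arm(series=[[[0, 0, 0, 0, 0.04, 0, 0.15], [0, 0, 0, 0, 0.08, 0, 0.15], [0, 0, 0, 0.02, 0.12, 0, 0.15], [0, 0, 0, 0.04, 0.16, 0, 0.15], [0, 0, 0, 0.06, 0.2, 0, 0.15], [0, 0, 0, 0.0608, 0.2393, 0, 0.15], [0, 0, 0, 0.0608, 0.2393, 0.03, 0.15], [0, 0, 0, 0.0608, 0.2393, 0.06, 0.15], [0, 0, 0, 0.0608, 0.2393, 0.079, 0.15], [0, 0, 0, 0.0608, 0.2393, 0.079, 0.15], [0, 0, 0, 0.0608, 0.2393, 0.079, 0.15], [0, 0, 0, 0.0608, 0.2393, 0.083, 0.15], [0, 0, 0, 0.0608, 0.2393, 0.087, 0.15], [0, 0, 0, 0.0608, 0.2393, 0.091, 0.15], [0, 0, 0, 0.0608, 0.2393, 0.094, 0.15], [0, 0, 0, 0.0608, 0.2393, 0.094, 0.15], [0, 0, 0, 0.0608, 0.2393, 0.094, 0.15]]])

```text
time: 24.35
tool_pos: [465.6, 104.0, 51.4]
eef_rot: [-0.302, -3.127, 0.0]
contact_force: [0.4, -0.8, -0.6]
grip_width: 0.348
gripper_force: 15.0
```

move_arm(series=[[[0, 0, 0, 0, 0, 0.002, 0.15], [0, 0, 0, 0, 0, 0.004, 0.15], [0, 0, 0, 0, 0, 0.006, 0.15], [0, 0, 0, 0, 0, 0.006, 0.15], [0, 0, 0, 0, 0, 0.006, 0.15]]])

```text
time: 24.85
tool_pos: [465.6, 104.0, 45.4]
eef_rot: [-0.302, -3.127, 0.0]
contact_force: [-0.7, -0.3, -0.5]
grip_width: 0.346
gripper_force: 15.0
```

move_arm(series=[[[0, 0, 0, 0, 0, 0.002, 0.15], [0, 0, 0, 0, 0, 0.004, 0.15], [0, 0, 0, 0, 0, 0.006, 0.15], [0, 0, 0, 0, 0, 0.007, 0.15], [0, 0, 0, 0, 0, 0.007, 0.15], [0, 0, 0, 0, 0, 0.007, 0.15], [0, 0, 0, 0, 0, 0.007, 0.6], [0, 0, 0, 0, 0, 0.007, 0.6], [0, 0, 0, 0, 0, 0.007, 0.6], [0, 0, 0, 0, 0, -0.02, 0.6], [0, 0, 0, 0, 0, -0.06, 0.6], [0, 0, 0, 0, 0, -0.1, 0.6], [0, 0, 0, 0, 0, -0.11, 0.6], [0, 0, 0, 0, 0, -0.11, 0.6]]])

```text
time: 26.25
tool_pos: [466.6, 104.2, 156.9]
eef_rot: [0.302, 3.124, 0.001]
contact_force: [0.1, 0.3, -0.8]
grip_width: 0.6
gripper_force: 0.0
```

```bash
python3 - <<'E'
from h import *
to(457.8,-86.5,130,58)
E
```

```text
t 26.25 tcp [466.6 104.2 156.9] yaw 78.95 tilt [0.19 0.03] j6 -1.21 w 54.6 F [ 0.1  0.3 -0.8] 
 turn z 20.95 shift m [-0.0279 -0.1889  0.0268]
```

In the tool's units: 21 degrees / 90 = 0.2333.

move_arm(series=[[[0, 0, 0.0556, -0.006, -0.04, 0, 0.6], [0, 0, 0.1111, -0.012, -0.08, 0, 0.6], [0, 0, 0.1667, -0.018, -0.12, 0, 0.6], [0, 0, 0.2333, -0.024, -0.16, 0, 0.6], [0, 0, 0.2333, -0.028, -0.189, 0.01, 0.6], [0, 0, 0.2333, -0.028, -0.189, 0.027, 0.6], [0, 0, 0.2333, -0.028, -0.189, 0.027, 0.6], [0, 0, 0.2333, -0.028, -0.189, 0.027, 0.6]]])

```text
time: 27.05
tool_pos: [456.0, -86.4, 127.4]
eef_rot: [-0.866, -3.017, 0.0]
contact_force: [-0.0, 0.3, 1.2]
grip_width: 0.598
gripper_force: 0.0
```

```bash
python3 - <<'E'
from h import *
to(457.8,-87,72,58)
ims=[]
for c,X in(("top",[466,104,40]),("scene",[466,104,40]),("scene",[458,-87,80])):
    im,d=arm.camera(c);p=proj(c,np.array([X],float))[0].astype(int);w=20 if X[1]>0 else 40
    ims.append(cv2.resize(im[p[1]-w:p[1]+w,p[0]-w:p[0]+w],(260,260),interpolation=0))
    if X[1]>0:
        P=cloud(c,d,np.ones(d.shape,bool));k=(np.hypot(P[:,0]-466,P[:,1]-104)<22)&(P[:,2]>44)&(P[:,2]<52)
        print(c,k.sum(),np.round(P[k].mean(0),1),np.round(np.percentile(P[k],[5,95],axis=0),1).tolist())
    else: look(["dust_cover"],{"dust_cover":(458,-86)},cams=("scene",))
save("c4",np.hstack(ims))
E
```

```text
t 27.05 tcp [456.  -86.4 127.4] yaw 57.96 tilt [-0.15  0.04] j6 -1.25 w 54.4 F [-0.   0.3  1.2] 
 turn z -0.04 shift m [-0.0019  0.0005  0.0554]
top 141 [467.5 105.5  49. ] [[454.3, 91.7, 45.6], [480.3, 119.0, 51.5]]
scene 110 [471.  106.6  48.5] [[457.1, 92.4, 45.2], [483.8, 120.2, 51.2]]
dust_cover scene [457.18 -88.04   2.81   0.96]
```

View pics/c4.png

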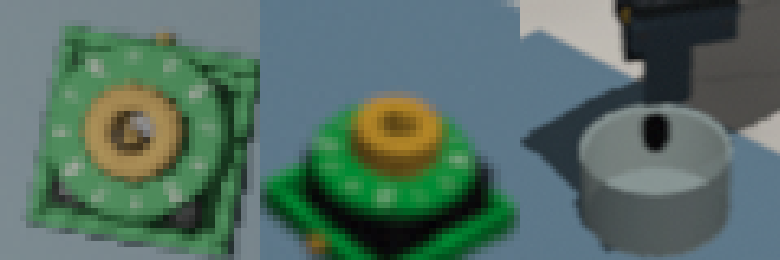

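The collar lies flat on the dial with its top at z≈49 (left at (133,130), middle at (400,130)). The knob stands just below the fingers.

move_arm(series=[[[0, 0, 0, -0.001, 0.0005, 0.02, 0.6], [0, 0, 0, -0.001, 0.0005, 0.04, 0.6], [0, 0, 0, -0.001, 0.0005, 0.05, 0.6], [0, 0, 0, -0.001, 0.0005, 0.055, 0.6], [0, 0, 0, -0.001, 0.0005, 0.055, 0.6], [0, 0, 0, -0.001, 0.0005, 0.055, 0.6], [0, 0, 0, -0.001, 0.0005, 0.055, 0.05], [0, 0, 0, -0.001, 0.0005, 0.055, 0.05], [0, 0, 0, -0.001, 0.0005, 0.055, 0.05], [0, 0, 0, -0.001, 0.0005, 0.055, 0.05], [0, 0, 0, -0.001, 0.0005, 0.055, 0.05], [0, 0, 0, -0.001, 0.0005, 0.055, 0.05], [0, 0, 0, -0.001, 0.0005, 0.055, 0.05], [0, 0, 0, -0.001, 0.0005, 0.055, 0.05]]], squeeze=35)

```text
time: 28.7
tool_pos: [458.0, -87.0, 73.5]
eef_rot: [0.867, 3.019, -0.0]
contact_force: [-1.4, -1.0, 5.2]
grip_width: 0.23
gripper_force: 35.0
```

move_arm(series=[[[0, 0, 0, 0, 0, -0.005, 0.05], [0, 0, 0, 0, 0, -0.02, 0.05], [0, 0, 0, 0, 0, -0.045, 0.05], [0, 0, 0, 0, 0, -0.07, 0.05], [0, 0, 0, 0, 0, -0.09, 0.05], [0, 0, 0, 0, 0, -0.1, 0.05], [0, 0, 0, 0, 0, -0.1, 0.05], [0, 0, 0, 0, 0, -0.1, 0.05], [0, 0, 0, 0, 0, -0.1, 0.05]]])

```text
time: 29.6
tool_pos: [457.3, -86.8, 172.4]
eef_rot: [-0.867, -3.018, 0.0]
contact_force: [0.1, -0.0, -1.7]
grip_width: 0.228
gripper_force: 35.0
```

```bash
python3 - <<'E'
from h import *
to(466.8,104,173,79)
im,d=arm.camera("scene");p=proj("scene",np.array([[458,-87,120.]]))[0].astype(int)
save("k1",cv2.resize(im[p[1]-50:p[1]+60,p[0]-50:p[0]+100],None,fx=5,fy=5,interpolation=3))
E
```

```text
t 29.6 tcp [457.3 -86.8 172.4] yaw 57.95 tilt [-0.1   0.02] j6 -1.25 w 20.8 F [ 0.1 -0.  -1.7] 
 turn z -21.05 shift m [ 0.0932  0.1667 -0.0006]
```

View pics/k1.png

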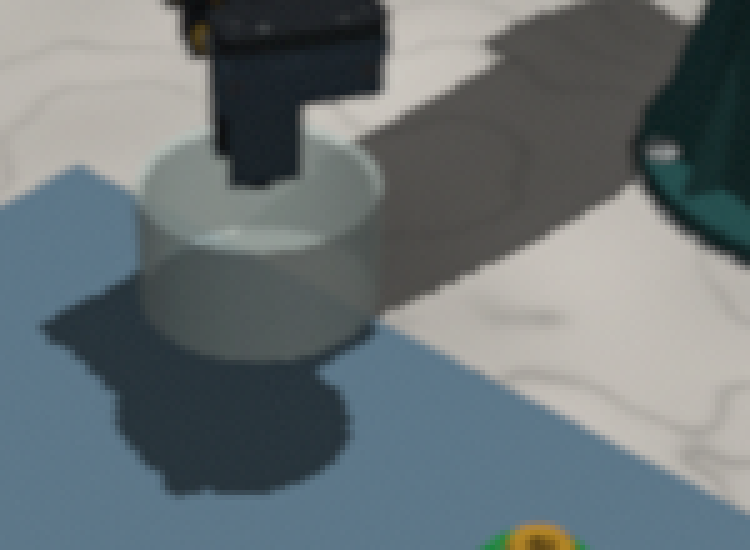

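The cover hangs level from the knob. I'll carry it across at this height.

In the tool's units: -21 degrees / 90 = -0.2333.

move_arm(series=[[[0, 0, -0.0222, 0.01, 0.018, 0, 0.05], [0, 0, -0.0556, 0.025, 0.045, 0, 0.05], [0, 0, -0.1, 0.04, 0.073, 0, 0.05], [0, 0, -0.1444, 0.055, 0.1, 0, 0.05], [0, 0, -0.1889, 0.07, 0.128, 0, 0.05], [0, 0, -0.2333, 0.085, 0.152, 0, 0.05], [0, 0, -0.2333, 0.0932, 0.1667, 0, 0.05], [0, 0, -0.2333, 0.0932, 0.1667, 0, 0.05], [0, 0, -0.2333, 0.0932, 0.1667, 0, 0.05], [0, 0, -0.2333, 0.0932, 0.1667, 0.02, 0.05], [0, 0, -0.2333, 0.0932, 0.1667, 0.035, 0.05], [0, 0, -0.2333, 0.0932, 0.1667, 0.035, 0.05], [0, 0, -0.2333, 0.0932, 0.1667, 0.035, 0.05]]])

```text
time: 30.95
tool_pos: [467.4, 103.2, 138.5]
eef_rot: [-0.304, -3.126, 0.0]
contact_force: [-0.3, 0.5, -1.4]
grip_width: 0.231
gripper_force: 35.0
```

```bash
python3 - <<'E'
from h import *
to(466.8,104,73.5,79)
look(["dust_cover"],{"dust_cover":(467,104)},z={"dust_cover":65},cams=("scene",))
E
```

```text
t 30.95 tcp [467.4 103.2 138.5] yaw 78.9 tilt [-0.04 -0.01] j6 -1.21 w 21.1 F [-0.3  0.5 -1.4] 
 turn z -0.1 shift m [0.0007 0.0007 0.065 ]
```

Lower it to 1.5 mm above the seat.

move_arm(series=[[[0, 0, 0, 0.0005, 0.0005, 0.006, 0.05], [0, 0, 0, 0.0005, 0.0005, 0.014, 0.05], [0, 0, 0, 0.0005, 0.0005, 0.022, 0.05], [0, 0, 0, 0.0005, 0.0005, 0.03, 0.05], [0, 0, 0, 0.0005, 0.0005, 0.038, 0.05], [0, 0, 0, 0.0005, 0.0005, 0.046, 0.05], [0, 0, 0, 0.0005, 0.0005, 0.053, 0.05], [0, 0, 0, 0.0005, 0.0005, 0.058, 0.05], [0, 0, 0, 0.0005, 0.0005, 0.062, 0.05], [0, 0, 0, 0.0005, 0.0005, 0.0635, 0.05], [0, 0, 0, 0.0005, 0.0005, 0.0635, 0.05], [0, 0, 0, 0.0005, 0.0005, 0.0635, 0.05]]])

```text
time: 32.25
tool_pos: [467.2, 104.4, 75.2]
eef_rot: [0.302, 3.127, 0.0]
contact_force: [0.2, -0.2, -1.4]
grip_width: 0.229
gripper_force: 35.0
```

move_arm(series=[[[0, 0, 0, 0, 0, 0.001, 0.05], [0, 0, 0, 0, 0, 0.0017, 0.05], [0, 0, 0, 0, 0, 0.0017, 0.05], [0, 0, 0, 0, 0, 0.0017, 0.05], [0, 0, 0, 0, 0, 0.0017, 0.5], [0, 0, 0, 0, 0, 0.0017, 0.5], [0, 0, 0, 0, 0, 0.0017, 0.5], [0, 0, 0, 0, 0, 0.0017, 0.5], [0, 0, 0, 0, 0, -0.02, 0.5], [0, 0, 0, 0, 0, -0.06, 0.5], [0, 0, 0, 0, 0, -0.1, 0.5], [0, 0, 0, 0, -0.04, -0.1, 0.5], [0, 0, 0, 0, -0.08, -0.1, 0.5], [0, 0, 0, 0, -0.12, -0.1, 0.5], [0, 0, 0, 0, -0.16, -0.1, 0.5], [0, 0, 0, -0.04, -0.2, -0.1, 0.5], [0, 0, 0, -0.06, -0.24, -0.1, 0.5], [0, 0, 0, -0.06, -0.24, -0.1, 0.5], [0, 0, 0, -0.06, -0.24, -0.1, 0.5], [0, 0, 0, -0.06, -0.24, -0.1, 0.5]]])

```text
time: 34.25
tool_pos: [479.3, -142.0, 174.6]
eef_rot: [-0.302, -3.126, -0.0]
contact_force: [0.1, -0.0, -0.5]
grip_width: 0.498
gripper_force: 0.0
```

```bash
python3 - <<'E'
from h import *
look(["dust_cover","dial_green"],{"dust_cover":(467,104),"dial_green":(467,104)},z={"dial_green":29})
ims=[]
for c in("top","scene"):
    im,d=arm.camera(c);p=proj(c,np.array([[467,104,40.]]))[0].astype(int)
    ims.append(cv2.resize(im[p[1]-40:p[1]+40,p[0]-40:p[0]+40],None,fx=5,fy=5,interpolation=3))
    P=cloud(c,d,np.ones(d.shape,bool));k=(np.hypot(P[:,0]-467,P[:,1]-104)<12)&(P[:,2]>82);print(c,P[k].mean(0),P[k][:,2].max())
save("f1",np.hstack(ims))
E
```

```text
dust_cover top [466.76 106.53   1.94   0.97]
dust_cover scene [465.92 103.72   7.44   0.97]
dust_cover both [4.6669e+02 1.0555e+02 4.4000e-01 9.6000e-01]
top [466.42107049 105.6960768   90.21054437] 94.63039295259728
scene [469.89223283 106.57811694  88.58429304] 93.12935646970067
```

View pics/f1.png

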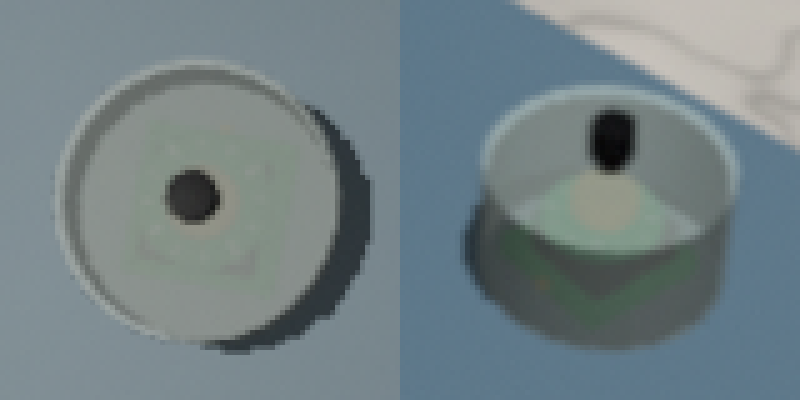

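The cover stands level on the bench round the case, and the collar and dial show in place through it. I'm handing the job in.

```bash
python3 -c "
from rig import arm
print(arm.job_done())"
```

```text
the job is handed in; nothing more can be done
None
```

I assembled the green clock in its case, stood the dust cover over it and handed the job in at about 35 s of the 109 s; the last pictures show everything in place, but the hand-in gave no verdict.

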